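# Clip the service tag onto the blue outlet's ring

## Task

Tag out the blue service outlet: take the red tag out of its grey holder by its plate and press its snap hook straight down over the top bar of the steel ring on the blue outlet block, until the sprung gate gives way and snaps shut behind the bar. Leave the tag hanging upright on that ring, let go of it and move away.

Things in the scene. Friction and masses are not known exactly. Their poses are not given: they have to be found in the camera images.
- tag_grip (a point): Centre of red tag plate (mm) 44 wide (x), 12 thick (y), 52 high (z up): grasp here across y. Below it a flat steel snap hook, an upside-down U 12 thick: inner roof 42 below this point, feet 114 below; legs 36 apart inside along x, 56 outside, steel from 26 below. Loose, 0.12 kg, upright in a grey holder 100x50x34, legs 25 deep in its pocket: lift straight up. May be clipped either way round.
- gate (a joint): Sprung brass gate across the hook's mouth, 100 mm below tag_grip, hinged on the -x leg. 0 = shut (stop), opens only inward (up) to 1.5 rad, springs back. Pushing the hook down on a bar takes 2 to 8 N; keep the bar within 6 mm of mid-mouth in x. The gate snaps shut behind the bar once the bar's centre is under about 60 mm below tag_grip (46 mm: bar against the roof).
- ring_blue (a point): Middle of the straight top bar (its centre line) of the steel ring on the blue outlet block. Fixed upright D-shaped loop of 8 mm round bar; top bar straight for 40 mm along this point's y, 115 mm above the worktop, 85 above the block; loop 50 wide inside. Block fixed, 90 (x) x 84 (y) x 30 mm. To clip: tag's y along this y, one hook leg passing through the loop.
- ring_yellow (a point): The same point of an equal ring on the yellow outlet block, which is not to be tagged.

How it is judged:
On the way:
1. the gate is pushed open against the blue outlet's ring (value of joint gate above 0.4 rad and distance between ring_blue and tag_grip below 0.12 m), for 0.04 s.
At the end, for the whole second after the job is handed in: The bar of the blue outlet's ring lies inside the hook (within 20 mm of its middle across the mouth, between roof and gate, anywhere along the straight bar), the gate is shut (under 0.12 rad) and still, and the tag hangs within 0.5 rad of upright (value of joint gate below 0.12 rad and x of ring_blue in the frame of tag_grip between -0.02 and 0.02 m and y of ring_blue in the frame of tag_grip between -0.028 and 0.028 m and z of ring_blue in the frame of tag_grip between -0.095 and -0.038 m and angle between tag_grip's own z axis and vertical below 0.5 rad and velocity of joint gate below 0.5 rad/s); the robot touches nothing.
It also fails if it takes over 42 s, if anything falls off the work surface, if the arm or the gripper's body presses on something with over 40 N, if the wrist force passes 120 N, or if a joint passes its speed limit or range.

## Robot

A 6-joint arm with a two-finger parallel gripper is mounted at the origin on a cart in front of the work surface, level with it; the furniture and walls round the work are solid. World frame = base frame: x ahead of the robot, y to its left, z up, the work surface at z = 0. Lengths are in m, angles in rad, forces in N, time in s.
With the tool pointing down it reaches from about 0.325 to 0.775 m from the base axis. Payload 5.5 kg.
Tool frame: the origin (TCP) lies on the centre line of the jaws, within the pads' length; the fingertips stand 22 mm ahead of it and the grasp point (between the pads) lies 3 mm ahead of it; z points along the fingers, y is the direction in which the jaws open and shut (so a half turn about z gives the same grasp; the last joint's range is limited). The gripper opens to 88 mm and grips with 3 to 60 N. Pads are 20 mm wide; open, the fingers measure 115 mm over their backs; the gripper's body (75 mm by 178 mm) begins 61 mm behind the grasp point.
Start: joints at [-1.269, 0.091, 1.231, -0, 1.82, -0.057], TCP at [0.211, -0.562, 0.245] pointing down, gripper open.
Joint ranges: [-2.87, 2.87], [-0.86, 2.18], [0.17, 2.46], [-1.51, 4.65], [0.06, 2.69], [-2.65, 2.65]. Speed limits (rad/s): [2.57, 2.57, 3.01, 3.14, 3.14, 3.14].

## Interface

Orientations are given as a 3x3 rotation matrix whose columns are the frame's x, y, z axes.
In Python, from station import manip gives the robot as it stands. The module is installed in compiled form; this text tells all that it offers.
- The arm moves only by the shell command python3 -m crank 'ROWS' [FORCE]. ROWS is JSON, a list that holds one entry, the list of rows, each a list of 7 numbers: the shift along the world's x, y, z in mm, then the turn, a rotation vector about the world's x, y, z in degrees, then the closure in counts, from 0 (fully open) to 255 (shut). In form: [[[x, y, z, rx, ry, rz, fingers], ...]]. A call has 1 to 12 rows; each row shifts and turns the commanded pose from where the row before left it; what a row does not reach is not made up. A row lasts 1/8 s, in which the tool goes at most 62.5 mm and 10.7 degrees, less where a joint would pass 70% of its speed; a pose out of reach is approached as far as the arm can. A call with a gripper value outside its range is refused whole. The fingers move at their own pace and stop on an object; FORCE is the grip in N (left out, the last holds). Time passes only in rows, so rows that do not move let the fingers close. It gives the time, the measured TCP pose, the force and the opening at its end, in the units of the state.
- manip.sense(): the state, without advancing time (a new reading comes with each control period).
- manip.snapshot(name): name is "scene" or "side" or "wrist"; returns a dict with "frame" (400x640x3 uint8, blue, green, red), "range_z" (400x640 float32, m along the optical axis (not along the pixel's ray), 0 where there is no reading), "mtx" (3x3 intrinsics, pixels), "cam_to_world" (4x4, takes a point from camera to world coordinates); the wrist camera has in their place "tool_from_camera" (4x4, takes a point from camera to tool coordinates, whose origin is the TCP and whose axes are the flange's). Camera axes: x right, y up, looking along -z (the intrinsics and any distortion apply to the point x, -y, -z); pixel columns grow to the right and rows downward; lengths in m; the calibration is good to about 2 mm. A picture is of the moment at which its call begins: read the wrist's pose just before it.
- manip.job_done(): hands the job in, once; it reports no verdict.
The state is a dict: "time_s": time; "joint_pos": joint angles; "joint_velocities": joint speeds; "joint_efforts": joint torques, N m; "ee_pos": TCP position; "ee_rot": TCP orientation; "contact_force": force on the tool from outside, world axes, zero at the start; "moment": the same for the moment, N m; "finger_gap": opening from 0.0 (shut) to 1.0 (fully open).
Only numpy, scipy, OpenCV 4.12 (cv2) and the standard library are available. Lean on these libraries where they do the work, as an engineer would, in place of code of your own. Each camera call takes 0.05 s, during which the arm holds its last target.

## Working session

There is one attempt and no reset: what is moved stays moved. The work goes in short steps, Python scripts to look and compute and a shell command to move; the robot and the scene stay as the last step left them, time stands still between calls to the robot, and variables do not carry over. Pictures are saved under pics/ and viewed, and the job is handed in when it is done.

```bash
mkdir -p pics
cat > h.py <<'E'
import numpy as np,cv2
from station import manip
def snap(n,fn):
    s=manip.sense(); d=manip.snapshot(n); cv2.imwrite('pics/'+fn,d['frame'])
    if n=='wrist':
        T=np.eye(4);T[:3,:3]=s['ee_rot'];T[:3,3]=s['ee_pos'];d['cam_to_world']=T@np.array(d['tool_from_camera'])
    return d
def pt(d,u,v,z=None):
    K=np.array(d['mtx']);z=d['range_z'][v,u] if z is None else z
    p=np.array([(u-K[0,2])/K[0,0]*z,-(v-K[1,2])/K[1,1]*z,-z,1]);return (np.array(d['cam_to_world'])@p)[:3]
def cloud(d):
    K=np.array(d['mtx']);z=d['range_z'];v,u=np.mgrid[:400,:640]
    P=np.stack([(u-K[0,2])/K[0,0]*z,-(v-K[1,2])/K[1,1]*z,-z,np.ones_like(z)],-1)
    W=(P@np.array(d['cam_to_world']).T)[...,:3];W[z<=0]=np.nan;return W
E
python3 - <<'E'
from h import *
for n in('scene','side','wrist'):
    d=snap(n,n+'0.png');np.savez('/tmp/%s0.npz'%n,**{k:v for k,v in d.items()})
    print(n,d['mtx'],d.get('cam_to_world'),[k for k in d])
print(manip.sense())
E
```

```text
scene [[460.61492327   0.         320.5394197 ]
 [  0.         460.61492327 199.52502907]
 [  0.           0.           1.        ]] [[-0.52475363  0.37722252 -0.76310995 -0.35293873]
 [-0.85101816 -0.21136652  0.48072058  0.51028332]
 [ 0.02004274  0.9016803   0.43193856  0.59635515]
 [ 0.          0.          0.          1.        ]] ['frame', 'range_z', 'mtx', 'cam_to_world']
side [[479.09703947   0.         323.37305349]
 [  0.         479.09703947 197.69823703]
 [  0.           0.           1.        ]] [[-0.94895548  0.18751573 -0.25361655  0.28757012]
 [-0.31537381 -0.55191287  0.77196602  0.6456843 ]
 [ 0.00478153  0.81254541  0.58287829  0.63779923]
 [ 0.          0.          0.          1.        ]] ['frame', 'range_z', 'mtx', 'cam_to_world']
wrist [[346.3152263    0.         321.45292649]
 [  0.         346.3152263  197.86067091]
 [  0.           0.           1.        ]] [[ 0.35300444  0.89812241  0.26222893  0.28245873]
 [-0.9356193   0.33948379  0.09678476 -0.53578515]
 [-0.0020979  -0.27951189  0.96013994  0.38313352]
 [ 0.          0.          0.          1.        ]]
[... 168 characters left out ...]
,
        1.81975886e+00, -5.66866698e-02]), 'joint_velocities': array([-0.00066651, -0.00055137, -0.00253616, -0.0002212 , -0.00139932,
       -0.00011718]), 'joint_efforts': array([ 1.34470916e-03, -4.47044814e+01, -4.06908309e+01,  6.98239985e-02,
        2.74557149e-02, -1.02312936e-04]), 'ee_pos': array([ 0.21063864, -0.5616276 ,  0.24376317]), 'ee_rot': array([[ 9.36324506e-01,  3.51135645e-01, -4.22485211e-04],
       [ 3.51135885e-01, -9.36323459e-01,  1.40379904e-03],
       [ 9.73410684e-05, -1.46276117e-03, -9.99998925e-01]]), 'contact_force': array([-0.13712545, -0.59871802, -0.26490071]), 'moment': array([ 0.03930789, -0.00218875,  0.00333459]), 'finger_gap': 0.9976846724896897}
```

View pics/scene0.png

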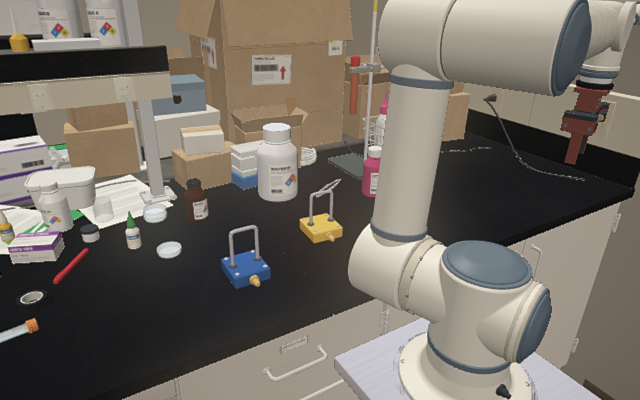

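View pics/side0.png

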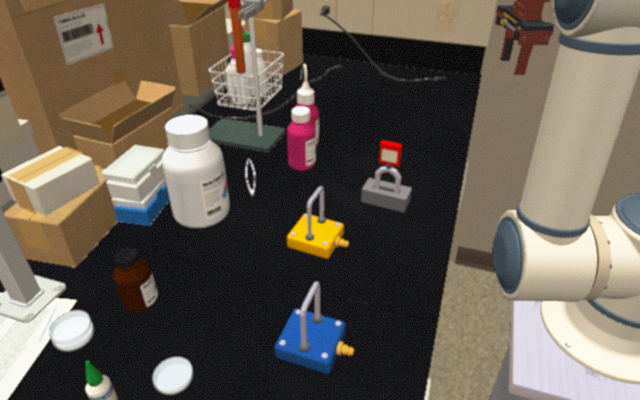

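View pics/wrist0.png

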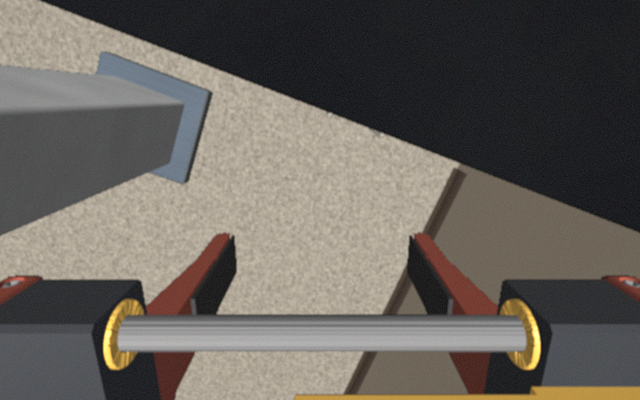

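The side view shows the red tag at (391,153) above its grey holder (386,195), the yellow ring near (316,205) and the blue ring near (311,310). The scene view also shows the blue ring, with its bar at about (243,230). I'll measure these next.

Run:
```python
from h import *
D={n:dict(np.load('/tmp/%s0.npz'%n)) for n in('scene','side')}
for n in D:
    d=D[n];f=d['frame'].astype(int);W=cloud(d);b,g,r=f[...,0],f[...,1],f[...,2]
    hsv=cv2.cvtColor(d['frame'],cv2.COLOR_BGR2HSV)
    x,y,z=W[...,0],W[...,1],W[...,2]
    def rep(name,m):
        P=W[m]; 
        if len(P)<5: print(n,name,len(P));return
        rc=cv2.minAreaRect((P[:,:2]*1000).astype(np.float32))
        print(n,name,len(P),'med',np.median(P,0).round(4),'min',np.percentile(P,2,0).round(4),'max',np.percentile(P,98,0).round(4),'rect',np.round(rc[0],1),np.round(rc[1],1),round(rc[2],1))
    blue=(hsv[...,0]>100)&(hsv[...,0]<125)&(hsv[...,1]>150)&(x>.2)&(x<.7)&(abs(y)<.4)
    rep('bluetop',blue&(z>.024)&(z<.036)); c=np.median(W[blue],0)
    near=(np.hypot(x-c[0],y-c[1])<.06)
    rep('bluebar',near&(z>.108)&(z<.125)); rep('bluering',near&(z>.045)&(z<.125))
    yel=(hsv[...,0]>18)&(hsv[...,0]<30)&(hsv[...,1]>150)&(x>.2)&(x<.7)&(abs(y)<.4)
    rep('yeltop',yel&(z>.024)&(z<.036)); c=np.median(W[yel],0)
    near=(np.hypot(x-c[0],y-c[1])<.06)
    rep('yelbar',near&(z>.108)&(z<.125))
    if n=='side':
        red=((hsv[...,0]<8)|(hsv[...,0]>172))&(hsv[...,1]>150)
        m=np.zeros_like(red);m[138:172,375:405]=True
        rep('tag',red&m); rep('tagfull',m&(z>.1)&(z<.2)&(y>-.6))
        k=np.zeros_like(red);k[165:212,355:415]=True
        rep('holdertop',k&(z>.028)&(z<.04)); rep('hook',k&(z>.045)&(z<.12))
        cv2.imwrite('pics/crop0.png',cv2.resize(d['frame'][130:220,340:430],None,fx=6,fy=6,interpolation=2))
        cv2.imwrite('pics/crop1.png',cv2.resize(d['frame'][270:380,260:370],None,fx=5,fy=5,interpolation=2))
```

```text
scene bluetop 464 med [0.4469 0.1953 0.0298] min [0.4139 0.1594 0.0275] max [0.4938 0.2316 0.0319] rect [455.4 194.3] [78.3 89.4] 89.0
scene bluebar 112 med [0.4534 0.1956 0.1161] min [0.45   0.1651 0.109 ] max [0.458  0.224  0.1196] rect [453.3 193.6] [63.7  8.7] 86.8
scene bluering 304 med [0.4534 0.1984 0.0953] min [0.4496 0.162  0.0469] max [0.458  0.2266 0.1188] rect [453.9 193.7] [67.5 10.6] 89.6
scene yeltop 58 med [ 0.4911 -0.0155  0.0263] min [ 0.4851 -0.0843  0.0242] max [ 0.576  -0.0043  0.0301] rect [531.6 -46.2] [81.4 92.2] 86.6
scene yelbar 52 med [ 0.5306 -0.0362  0.1163] min [ 0.5265 -0.0585  0.1098] max [ 0.5347 -0.0196  0.12  ] rect [529.7 -38.6] [42.8  8.7] 78.1
side bluetop 2005 med [0.4473 0.1997 0.0306] min [0.4125 0.1553 0.0253] max [0.4984 0.2339 0.0329] rect [456.3 192.2] [85.6 90.4] 88.7
side bluebar 205 med [0.4551 0.2    0.1184] min [0.4519 0.1658 0.1091] max [0.4602 0.2237 0.1214] rect [456.3 194.7] [61.3  8.7] 89.5
side bluering 487 med [0.455  0.2034 0.0983] min [0.4519 0.1635 0.0476] max [0.4602 0.2252 0.1206] rect [456.3 193.9] [64.   8.9] 88.9
side yeltop 1101 med [ 0.5235 -0.0414  0.0308] min [ 0.4835 -0.0861  0.0246] max [ 0.5746 -0.0059  0.0334] rect [498.7  57.8] [110.7 324. ] 17.4
side yelbar 109 med [ 0.5313 -0.041   0.1181] min [ 0.5263 -0.0778  0.1091] max [ 0.5373 -0.0194  0.1214] rect [532.1 -49.7] [62.9  8. ] 84.5
side tag 384 med [nan nan nan] min [nan nan nan] max [nan nan nan] rect [ 439.  -373.2] [ 58.5 305.2] 14.5
side tagfull 457 med [ 0.4273 -0.2269  0.1291] min [ 0.4069 -0.2335  0.1025] max [ 0.4487 -0.223   0.1507] rect [ 428.7 -230.7] [16.4 44.4] 84.9
side holdertop 616 med [ 0.4269 -0.224   0.0349] min [ 0.3795 -0.256   0.0287] max [ 0.4772 -0.2033  0.0383] rect [ 428.2 -231.5] [ 56.  100.7] 83.8
side hook 271 med [ 0.4241 -0.2278  0.0767] min [ 0.401  -0.2367  0.0475] max [ 0.4554 -0.2232  0.1004] rect [ 428.1 -232.9] [19.7 56.5] 86.0
```

View pics/crop0.png

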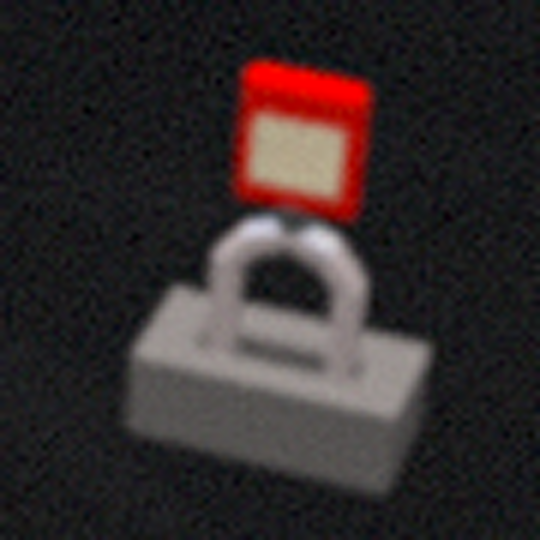

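Run:
```python
from h import *
d=dict(np.load('/tmp/side0.npz'));W=cloud(d);x,y,z=[W[...,i] for i in range(3)]
def line(P):
    vx,vy,a,b=cv2.fitLine((P[:,:2]*1000).astype(np.float32),cv2.DIST_HUBER,0,.01,.01).ravel();return round(np.degrees(np.arctan(vy/vx)),2),a,b
k=np.zeros(x.shape,bool);k[135:205,365:412]=1
k&=(abs(x-.428)<.06)&(abs(y+.23)<.05)
print('plate',line(W[k&(z>.1)&(z<.145)]),line(W[k&(z>.105)&(z<.14)]),'hook',line(W[k&(z>.05)&(z<.1)]))
print('top',W[k&(z>.1)][:,2].max())
top=k&(z>.145);print('topface',np.percentile(W[top],[1,50,99],0))
for n in('scene','side'):
    d=dict(np.load('/tmp/%s0.npz'%n));W=cloud(d);x,y,z=[W[...,i] for i in range(3)]
    m=(abs(x-.455)<.02)&(abs(y-.194)<.02)&(z>.108)&(z<.125)
    P=W[m];print(n,'bar',cv2.fitLine((P[:,[1,0]]*1000).astype(np.float32),cv2.DIST_HUBER,0,.01,.01).ravel(),'topz',np.percentile(P[:,2],95))
```

```text
plate (np.float32(-3.87), np.float32(428.0878), np.float32(-226.67708)) (np.float32(-4.3), np.float32(428.52286), np.float32(-226.57353)) hook (np.float32(-4.47), np.float32(427.62067), np.float32(-227.7804))
top 0.15256320781127125
topface [[ 0.40653978 -0.2379968   0.14507761]
 [ 0.42725714 -0.22871832  0.14923199]
 [ 0.44878852 -0.22410973  0.15198486]]
scene bar [9.9998653e-01 5.1917206e-03 1.9086899e+02 4.5343692e+02] topz 0.1193483436781719
side bar [9.9987620e-01 1.5735252e-02 1.9571036e+02 4.5517508e+02] topz 0.12096365262905812
```

```bash
python3 -m crank '[[[22,33,0,0,0,-2.5,0],[22,33,0,0,0,-2.5,0],[22,33,0,0,0,-2.5,0],[22,33,0,0,0,-2.5,0],[22,33,0,0,0,-2.5,0],[22,33,0,0,0,-2.5,0],[22,33,0,0,0,-2.5,0],[22,33,0,0,0,-2.5,0],[22,33,0,0,0,-2.5,0],[19,33,0,0,0,-2.4,0],[0,0,0,0,0,0,0],[0,0,0,0,0,0,0]]]' 25
cat > look.py <<'E'
import sys;from h import *
d=snap('wrist',sys.argv[1]);np.savez('/tmp/w.npz',**d);s=manip.sense();print(s['time_s'],s['ee_pos'].round(4),s['ee_rot'].round(4).tolist(),s['contact_force'].round(2),s['finger_gap'])
E
python3 look.py w1.png
```

```text
time_s: 1.65
ee_pos: [0.4274, -0.2322, 0.2444]
ee_rot: [[0.997, -0.075, -0.001], [-0.075, -0.997, -0.0], [-0.001, 0.0, -1.0]]
contact_force: [0.1, 0.9, -0.8]
finger_gap: 0.998
1.7 [ 0.4273 -0.2325  0.2445] [[0.9971, -0.0761, -0.0005], [-0.0761, -0.9971, -0.0003], [-0.0004, 0.0003, -1.0]] [0.53 0.89 0.14] 1.0001986295064311
```

View pics/w1.png

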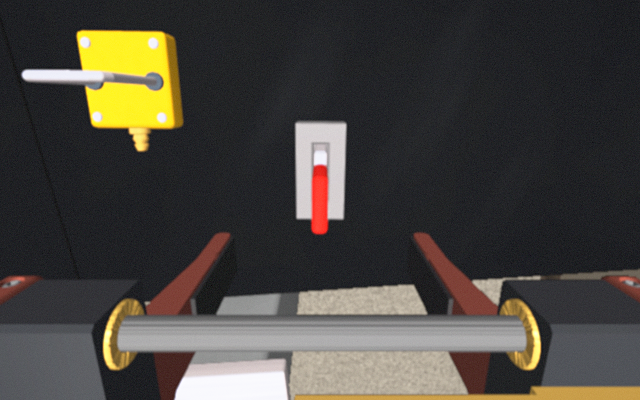

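The wrist view shows the red plate edge at (320,200), centred between the fingers and aligned with them. The yellow ring is at the upper left.

Run:
```python
from h import *
d=dict(np.load('/tmp/w.npz'));W=cloud(d);hsv=cv2.cvtColor(d['frame'],cv2.COLOR_BGR2HSV)
red=((hsv[...,0]<8)|(hsv[...,0]>172))&(hsv[...,1]>150);m=np.zeros_like(red);m[140:250,300:345]=1
P=W[red&m];P=P[P[:,2]>.09];print(np.percentile(P,[1,50,99],0).round(4))
T=P[P[:,2]>.142];rc=cv2.minAreaRect((T[:,:2]*1000).astype(np.float32));print(rc,len(T),np.median(T,0))
# sub-mm: columns of red, cast at z top
H=W[m&(abs(W[...,2]-.034)<.005)];k=(abs(W[...,2]-.034)<.006)&(abs(W[...,0]-.43)<.09)&(abs(W[...,1]+.23)<.06);print('holder',cv2.minAreaRect((W[k][:,:2]*1000).astype(np.float32)))
```

```text
[[ 0.4098 -0.2383  0.1115]
 [ 0.4341 -0.2321  0.1476]
 [ 0.4515 -0.2252  0.1496]]
((430.24420166015625, -231.69371032714844), (11.818923950195312, 42.67158126831055), 85.36263275146484) 891 [ 0.43133849 -0.23183717  0.14779012]
holder ((429.3332824707031, -231.7975311279297), (50.07025146484375, 100.54432678222656), 85.0694808959961)
```

```bash
python3 -m crank '[[[1,0.5,-25,0,0,-0.3,0],[1,0,-25,0,0,0,0],[0,0,-25,0,0,0,0],[0,0,-25,0,0,0,0],[0,0,-18,0,0,0,0],[0,0,0,0,0,0,0],[0,0,0,0,0,0,255],[0,0,0,0,0,0,255],[0,0,0,0,0,0,255],[0,0,0,0,0,0,255],[0,0,0,0,0,0,255],[0,0,0,0,0,0,255]]]' 25
python3 look.py w2.png
```

```text
time_s: 3.2
ee_pos: [0.4297, -0.2313, 0.1266]
ee_rot: [[0.997, -0.081, -0.0], [-0.081, -0.997, 0.0], [-0.0, -0.0, -1.0]]
contact_force: [-0.3, -0.3, -1.0]
finger_gap: 0.354
3.25 [ 0.4297 -0.2313  0.1266] [[0.9967, -0.0809, -0.0001], [-0.0809, -0.9967, 0.0001], [-0.0001, -0.0001, -1.0]] [-0.41  0.53 -0.49] 0.3123011712758566
```

View pics/w2.png

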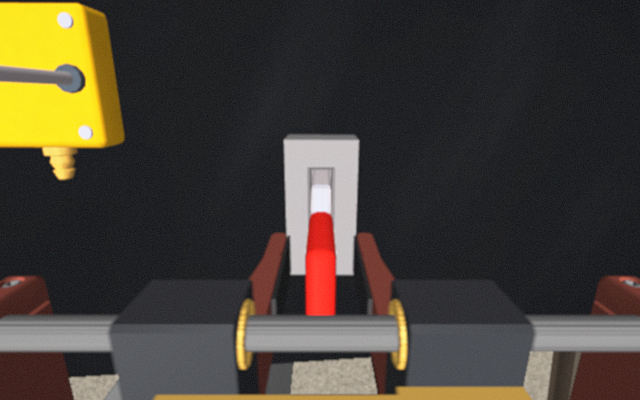

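The wrist view shows the fingers at (275,260) and (370,260), still closing evenly around the plate at (321,265). I'll let them finish, then lift.

```bash
python3 -m crank '[[[0,0,0,0,0,0,255],[0,0,0,0,0,0,255],[0,0,0,0,0,0,255],[0,0,0,0,0,0,255],[0,0,0,0,0,0,255]]]' 25
python3 -m crank '[[[0,0,5,0,0,0,255],[0,0,10,0,0,0,255],[0,0,20,0,0,0,255],[0,0,20,0,0,0,255],[0,0,25,0,0,0,255],[0,0,30,0,0,0,255],[0,0,30,0,0,0,255],[0,0,15,0,0,0,255],[0,0,0,0,0,0,255]]]' 25
python3 look.py w3.png
python3 - <<'E'
from h import *
d=snap('side','s3.png');np.savez('/tmp/s3.npz',**d)
E
```

```text
time_s: 3.88
ee_pos: [0.4297, -0.2313, 0.1266]
ee_rot: [[0.997, -0.081, -0.0], [-0.081, -0.997, 0.0], [-0.0, -0.0, -1.0]]
contact_force: [0.2, 0.3, 0.4]
finger_gap: 0.13
time_s: 5.0
ee_pos: [0.43, -0.2315, 0.2833]
ee_rot: [[0.997, -0.081, 0.002], [-0.081, -0.997, -0.002], [0.002, 0.001, -1.0]]
contact_force: [-1.2, -0.2, -0.9]
finger_gap: 0.137
5.05 [ 0.4298 -0.2314  0.2817] [[0.9967, -0.081, 0.0003], [-0.081, -0.9967, -0.0002], [0.0003, 0.0002, -1.0]] [-0.23 -0.84 -2.19] 0.13553103830147215
```

View pics/s3.png

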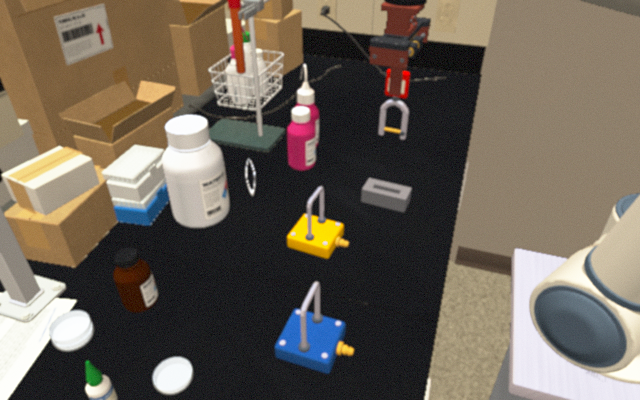

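View pics/w3.png

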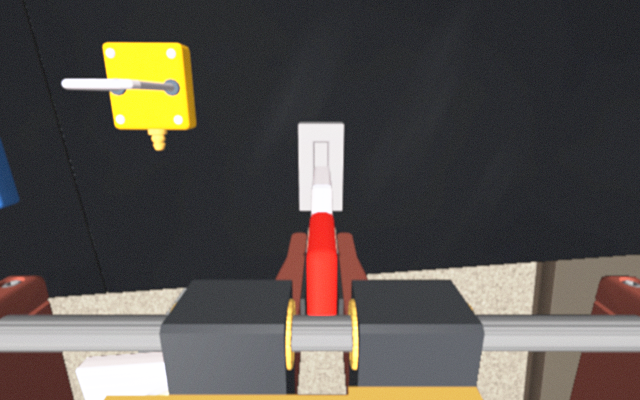

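The tag is out of the holder and held upright at (397,95) in the side view, gate shut, holder still at (386,195). Next I carry it over to the blue ring.

```bash
python3 -m crank '[[[2,25,0,0,0,0.4,255],[2,39,0,0,0,0.4,255],[2,39,0,0,0,0.4,255],[2,39,0,0,0,0.4,255],[3,39,0,0,0,0.4,255],[3,39,0,0,0,0.4,255],[3,39,0,0,0,0.4,255],[3,39,0,0,0,0.4,255],[2,39,0,0,0,0.4,255],[2,39,0,0,0,0.4,255],[1,30,0,0,0,0,255],[1,19,0,0,0,0,255]]]' 30
python3 -m crank '[[[0,0,-20,0,0,0,255],[0,0,0,0,0,0,255],[0,0,0,0,0,0,255]]]'
python3 look.py w4.png
python3 - <<'E'
from h import *
for n in('side','scene'):
    d=snap(n,n+'4.png');np.savez('/tmp/%s4.npz'%n,**d)
a=cv2.imread('pics/side4.png')[150:390,200:440];b=cv2.imread('pics/scene4.png')[100:300,150:350]
cv2.imwrite('pics/c4.png',np.hstack([cv2.resize(a,(400,400)),cv2.resize(b,(400,400))]))
E
```

```text
time_s: 6.6
ee_pos: [0.4552, 0.1948, 0.28]
ee_rot: [[1.0, -0.01, -0.003], [-0.01, -1.0, -0.001], [-0.003, 0.001, -1.0]]
contact_force: [-0.3, 0.1, -0.9]
finger_gap: 0.134
time_s: 6.98
ee_pos: [0.4557, 0.1933, 0.2618]
ee_rot: [[1.0, -0.012, -0.0], [-0.012, -1.0, -0.0], [-0.0, 0.0, -1.0]]
contact_force: [-0.1, 0.9, -0.0]
finger_gap: 0.135
7.025 [0.4559 0.1933 0.2622] [[0.9999, -0.0119, 0.0007], [-0.0119, -0.9999, 0.0001], [0.0007, -0.0001, -1.0]] [-0.55  0.52 -0.4 ] 0.1346892410656569
```

View pics/c4.png

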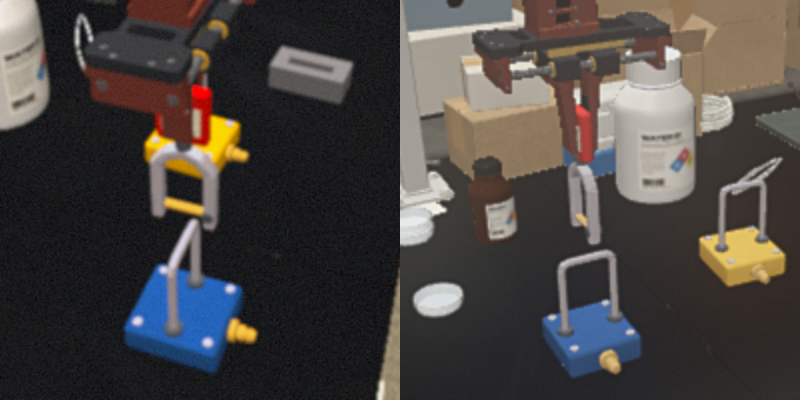

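View pics/w4.png

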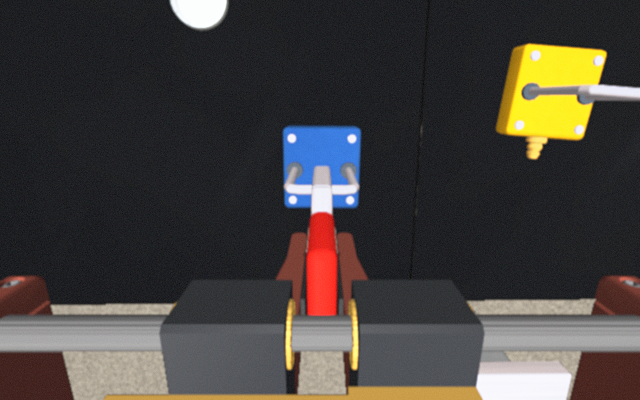

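The side crop shows the hook above the ring, gate shut. The wrist view shows the blue bar (290–355, row 188) crossing under the hook at column 321. I'll compare the hook middle with the bar in each view.

Run:
```python
from h import *
d=dict(np.load('/tmp/side4.npz'));W=cloud(d);x,y,z=[W[...,i] for i in range(3)]
n=(abs(x-.456)<.05)&(abs(y-.194)<.04)
for lo,hi in((.155,.17),(.17,.19)):
    P=W[n&(z>lo)&(z<hi)];print('legs side',lo,len(P),np.percentile(P,[1,50,99],0).round(4).tolist())
P=W[n&(z>.14)&(z<.23)];print('bottom z',P[:,2].min())
for nm in('side4','scene4','w'):
    d=dict(np.load('/tmp/%s.npz'%nm));W=cloud(d);x,y,z=[W[...,i] for i in range(3)]
    n=(abs(x-.456)<.03)&(abs(y-.194)<.034)&(z>.108)&(z<.125)
    P=W[n];rc=cv2.minAreaRect((P[:,:2]*1000).astype(np.float32));print(nm,len(P),rc,np.percentile(P,[2,50,98],0).round(4).tolist())
    m=(abs(x-.456)<.06)&(abs(y-.194)<.06)&(z>.024)&(z<.034);print(' block',cv2.minAreaRect((W[m][:,:2]*1000).astype(np.float32)))
    if nm=='w':
        m=(abs(x-.456)<.04)&(abs(y-.194)<.03)&(z>.15)&(z<.245);print(' tag',np.percentile(W[m],[1,50,99],0).round(4).tolist())
```

```text
legs side 0.155 279 [[0.4271, 0.1873, 0.1554], [0.4538, 0.1952, 0.1616], [0.4825, 0.2004, 0.1698]]
legs side 0.17 186 [[0.427, 0.1874, 0.1707], [0.4368, 0.1966, 0.1804], [0.482, 0.1989, 0.1899]]
bottom z 0.14574239030743674
side4 205 ((456.0458984375, 194.30841064453125), (62.396949768066406, 8.30875015258789), 88.09435272216797) [[0.452, 0.1653, 0.1088], [0.4553, 0.2, 0.1183], [0.4599, 0.2234, 0.1209]]
 block ((450.4844970703125, 192.2743377685547), (84.97266387939453, 101.1824722290039), 89.53266143798828)
scene4 113 ((454.4181823730469, 194.31271362304688), (64.73099517822266, 8.779400825500488), 87.69861602783203) [[0.4501, 0.1654, 0.1088], [0.4535, 0.1963, 0.1159], [0.4586, 0.2245, 0.1195]]
 block ((452.61151123046875, 194.91656494140625), (95.97991943359375, 84.3948745727539), 0.4843742847442627)
w 476 ((457.068603515625, 192.2733917236328), (63.76886749267578, 8.007596015930176), 89.698486328125) [[0.4536, 0.1624, 0.1088], [0.4577, 0.2011, 0.117], [0.4609, 0.2228, 0.1192]]
 block ((456.763671875, 192.5291748046875), (83.87059020996094, 90.1114273071289), 88.92060852050781)
 tag [[0.4666, 0.179, 0.1532], [0.4775, 0.1923, 0.2123], [0.4836, 0.2053, 0.2448]]
```

```bash
python3 -m crank '[[[1,0,-15,0,0,0,255],[0,0,-15,0,0,0,255],[0,0,-6,0,0,0,255],[0,0,-6,0,0,0,255],[0,0,-6,0,0,0,255],[0,0,0,0,0,0,255]]]' 40
python3 look.py w5.png
python3 - <<'E'
from h import *
a=snap('side','s5.png')['frame'][150:390,200:440];b=snap('scene','sc5.png')['frame'][100:300,150:350]
cv2.imwrite('pics/c5.png',np.hstack([cv2.resize(a,(400,400)),cv2.resize(b,(400,400))]))
E
```

```text
time_s: 7.88
ee_pos: [0.4568, 0.1937, 0.2138]
ee_rot: [[1.0, -0.011, 0.001], [-0.011, -1.0, 0.0], [0.001, -0.0, -1.0]]
contact_force: [-1.7, -0.9, 2.5]
finger_gap: 0.131
7.925 [0.4567 0.1937 0.2141] [[0.9999, -0.0112, 0.0005], [-0.0112, -0.9999, 0.0001], [0.0005, -0.0001, -1.0]] [-1.45 -0.36  2.53] 0.13245358048249375
```

View pics/c5.png

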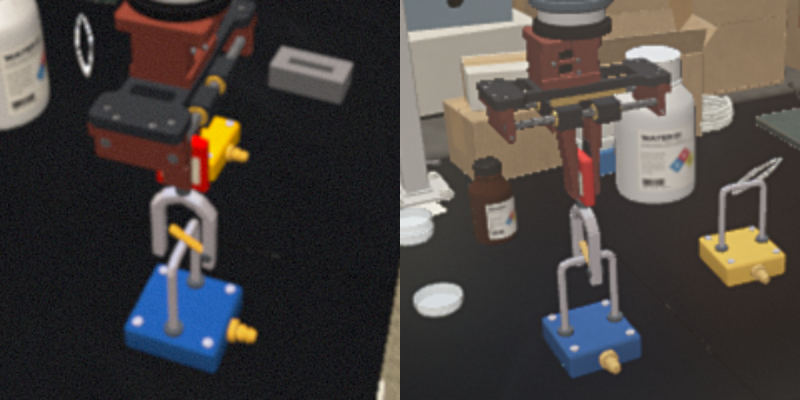

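The gate is being pushed up by the bar, at (185,237) in the left crop, and the force is about 2.5 N. I'll keep pressing down.

```bash
python3 -m crank '[[[0,0,-6,0,0,0,255],[0,0,-6,0,0,0,255],[0,0,-6,0,0,0,255],[0,0,-6,0,0,0,255],[0,0,-6,0,0,0,255],[0,0,-6,0,0,0,255],[0,0,-6,0,0,0,255],[0,0,-4,0,0,0,255],[0,0,0,0,0,0,255],[0,0,0,0,0,0,255]]]' 40
python3 look.py w6.png
python3 - <<'E'
from h import *
a=snap('side','s6.png')['frame'][200:360,240:400];b=snap('scene','sc6.png')['frame'][150:300,175:325]
cv2.imwrite('pics/c6.png',np.hstack([cv2.resize(a,(400,400)),cv2.resize(b,(400,400))]))
E
```

```text
time_s: 9.28
ee_pos: [0.4568, 0.1937, 0.1679]
ee_rot: [[1.0, -0.011, 0.0], [-0.011, -1.0, 0.0], [0.0, -0.0, -1.0]]
contact_force: [0.9, -0.9, -1.3]
finger_gap: 0.134
9.325 [0.4568 0.1937 0.168 ] [[0.9999, -0.0112, 0.0006], [-0.0112, -0.9999, 0.0002], [0.0006, -0.0002, -1.0]] [ 0.72 -0.02 -0.84] 0.13564342662872705
```

View pics/c6.png

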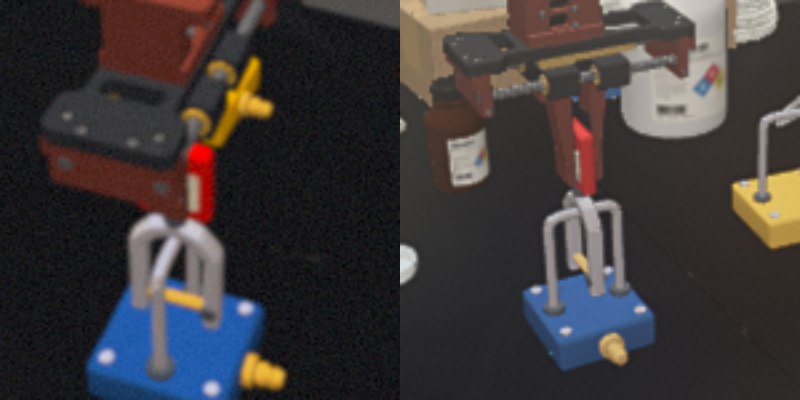

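The gate is shut beneath the bar, at (180,298) left crop, and the load is gone. I'll settle the roof onto the bar, then let go.

```bash
python3 -m crank '[[[0,0,-2,0,0,0,255],[0,0,-1,0,0,0,255],[0,0,0,0,0,0,255]]]' 20
python3 -m crank '[[[0,0,0,0,0,0,150],[0,0,0,0,0,0,150],[0,0,0,0,0,0,150],[0,0,0,0,0,0,150],[0,0,0,0,0,0,150],[0,0,0,0,0,0,100],[0,0,0,0,0,0,100],[0,0,0,0,0,0,100]]]' 20
python3 - <<'E'
from h import *
a=snap('side','s7.png')['frame'][200:360,240:400];b=snap('scene','sc7.png')['frame'][150:300,175:325]
cv2.imwrite('pics/c7.png',np.hstack([cv2.resize(a,(400,400)),cv2.resize(b,(400,400))]))
E
```

```text
time_s: 9.8
ee_pos: [0.4568, 0.1937, 0.1653]
ee_rot: [[1.0, -0.011, 0.001], [-0.011, -1.0, 0.0], [0.001, -0.0, -1.0]]
contact_force: [-0.2, -0.9, 2.8]
finger_gap: 0.137
time_s: 10.8
ee_pos: [0.4567, 0.1937, 0.1646]
ee_rot: [[1.0, -0.011, 0.0], [-0.011, -1.0, -0.0], [0.0, 0.0, -1.0]]
contact_force: [-0.7, -0.2, -0.6]
finger_gap: 0.607
```

View pics/c7.png

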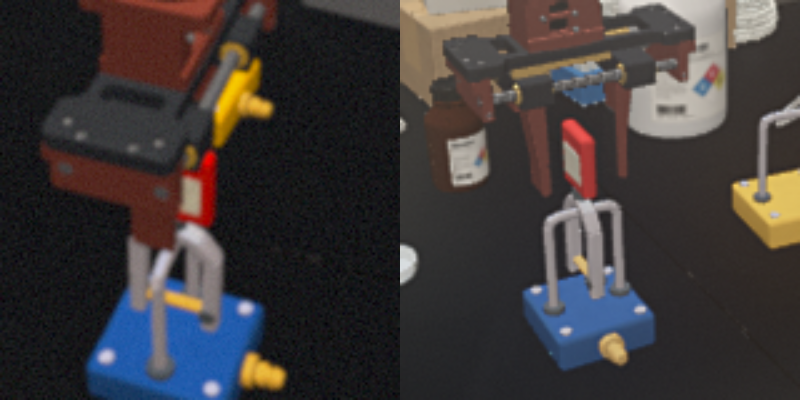

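The tag stands free between the open fingers, near upright with the gate shut. Now I retreat straight up.

```bash
python3 -m crank '[[[0,0,10,0,0,0,60],[0,0,20,0,0,0,60],[0,0,25,0,0,0,60],[0,0,30,0,0,0,60],[0,0,30,0,0,0,60],[0,0,30,0,0,0,60],[0,0,0,0,0,0,60],[0,0,0,0,0,0,60],[0,0,0,0,0,0,60],[0,0,0,0,0,0,60]]]'
python3 look.py w8.png
python3 - <<'E'
from h import *
d=snap('side','s8.png');a=d['frame'][200:360,240:400];e=snap('scene','sc8.png');b=e['frame'][150:300,175:325]
cv2.imwrite('pics/c8.png',np.hstack([cv2.resize(a,(400,400)),cv2.resize(b,(400,400))]))
W=cloud(d);x,y,z=[W[...,i] for i in range(3)];n=(abs(x-.456)<.05)&(abs(y-.194)<.045)
for lo,hi in((.055,.075),(.085,.105),(.14,.16),(.165,.185)):
    P=W[n&(z>lo)&(z<hi)];print(lo,np.percentile(P,[1,50,99],0).round(4).tolist() if len(P) else 0)
P=W[n&(z<.21)];print('top',P[:,2].max(), [np.round(np.percentile(W[n&(z<.21)&(z>.125)][:,2],99),4)])
E
```

```text
time_s: 12.15
ee_pos: [0.4564, 0.1936, 0.3085]
ee_rot: [[1.0, -0.011, -0.002], [-0.011, -1.0, -0.001], [-0.002, 0.001, -1.0]]
contact_force: [0.1, -0.1, 0.6]
finger_gap: 0.765
12.2 [0.4565 0.1936 0.3087] [[0.9999, -0.0112, -0.0014], [-0.0112, -0.9999, -0.0005], [-0.0014, 0.0005, -1.0]] [ 0.34  0.37 -0.34] 0.7627436838393975
0.055 [[0.4291, 0.1641, 0.0553], [0.4545, 0.1965, 0.065], [0.4843, 0.2248, 0.0747]]
0.085 [[0.4286, 0.1887, 0.0853], [0.4557, 0.1976, 0.0952], [0.4835, 0.2252, 0.1047]]
0.14 [[0.4337, 0.1901, 0.1402], [0.4533, 0.1976, 0.1505], [0.4753, 0.1998, 0.1596]]
0.165 [[0.4332, 0.1925, 0.1653], [0.4532, 0.1977, 0.1754], [0.4762, 0.1997, 0.1848]]
top 0.19065605122607115 [np.float64(0.1895)]
```

View pics/c8.png

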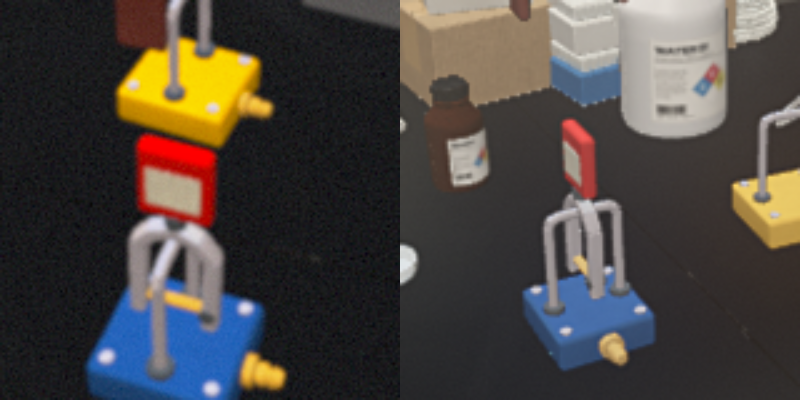

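View pics/w8.png

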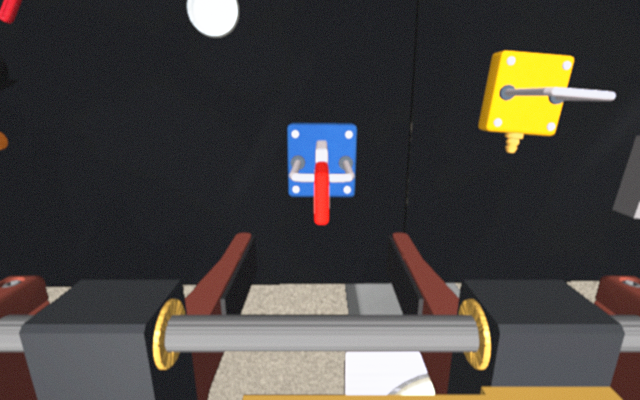

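The tag hangs upright on the blue bar, with its plate at about (177,180) in the left crop. The gate is shut and the gripper is well clear. I'm handing it in.

Run:
```python
from station import manip
print(manip.job_done())
```

```text
the job is handed in; nothing more can be done
None
```

The red tag now hangs on the blue outlet's ring, and I handed the job in about 12 s into the 42 s allowed. I lifted it out of its holder by the plate and pressed the hook straight down over the bar. The images show the gate swung well up against the bar partway down, then shut beneath it. I then let go and moved straight up.

**Last checks:**
- **Tag:** it stands nearly upright, with the bar about 1 mm from the middle of the hook. Its top is at z ≈ 0.19 m, so the bar rests against the hook's roof.
- **Gate:** it looks shut in both the side and scene views.
- **Gripper:** it is open, with its fingertips about 0.1 m above the tag, and the force on it is near zero.
- **Forces:** the highest reading I took while pressing was about 3 N.

No check failed. The cameras disagreed by about 1–3 mm on where the bar is, within the 6 mm allowed. I could only judge the gate angle and its opening time from the images, because neither is in the robot's state.

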